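# Consolidate the ball trays and stack the emptied one

### The job

Two of the wooden trays are only part filled with doming balls: one holds two balls, the other a single one. Move the single ball into the vacant well of the tray that holds two, so that this tray is full, then stack the emptied tray flat and square on top of the pile of two empty trays. Leave the full tray and the pile where they stand, and do not disturb the other things on the bench.

Things in the scene. Friction and masses are not known exactly. Their poses are not given: they have to be found in the camera images.
- tray_fuller: The tray to be filled: dark wooden board 52 (own x) x 132 (own y) x 16 mm, 0.08 to 0.17 kg, loose; three round wells 24 mm wide, 11 mm deep, at y = -42, 0, +42 mm. Origin centre of the underside, z up. Grip it across the 52 mm width at its middle. At the start it holds two balls, in the wells at y = -42 mm and y = 0; the one at y = +42 mm is vacant. Flat on the bench, any yaw.
- tray_fuller_well2 (a point): Centre of the mouth (at the height of the top face) of the vacant well of tray_fuller, at y = +42 mm in its frame.
- tray_single: The tray to be emptied: dark wooden board 52 (own x) x 132 (own y) x 16 mm, 0.08 to 0.17 kg, loose; three round wells 24 mm wide, 11 mm deep, at y = -42, 0, +42 mm. Origin centre of the underside, z up. Grip it across the 52 mm width at its middle. At the start it holds one ball, in the well at y = +42 mm. Flat on the bench.
- empty_upper: Upper tray of the stack of two empties: dark wooden board 52 (own x) x 132 (own y) x 16 mm, 0.08 to 0.17 kg, loose; three round wells 24 mm wide, 11 mm deep, at y = -42, 0, +42 mm. Origin centre of the underside, z up. Grip it across the 52 mm width at its middle. Lies squarely on empty_lower, top face 32 mm above the bench. A further tray just rests on top; nothing interlocks.
- empty_lower: Lower tray of the stack of two empties, lying on the bench: the same kind of tray, directly under empty_upper.
- tin_small: Small round white tin, 47 mm wide, 50 mm tall, origin centre of the underside. A bystander, to be left alone.
- jar_screwtop: Small white jar with a black screw lid, 41 mm wide, 34 mm tall, origin centre of the underside. A bystander, to be left alone.
- ball_1_center (a point): Centre of a boxwood doming ball, 30 mm across, 0.02 kg (all alike), at the start in the well at y = -42 mm of tray_fuller. It sits in the well's rim, its centre 9 mm above the board's top (25 mm above the bench). Fingers should straddle it across the row, along the tray's own x, since the next ball is 42 mm away along the row.
- ball_2_center (a point): Centre of a boxwood doming ball, 30 mm across, 0.02 kg (all alike), at the start in the middle well of tray_fuller. It sits in the well's rim, its centre 9 mm above the board's top (25 mm above the bench). Fingers should straddle it across the row, along the tray's own x, since the next ball is 42 mm away along the row.
- ball_3_center (a point): Centre of a boxwood doming ball, 30 mm across, 0.02 kg (all alike), at the start in the well at y = +42 mm of tray_single: the one to be moved. It sits in the well's rim, its centre 9 mm above the board's top (25 mm above the bench). Fingers should straddle it across the row, along the tray's own x, since the next ball is 42 mm away along the row.
Mind the look-alikes: they are no part of the job. Leave any blue or red look-alike of the part that bears ball_2_center alone.

How it is judged:
By the outcome, as a careful person would: the job done as asked, in the order asked, and still so for the second after the job is handed in, with the robot touching nothing.
It also fails if it takes over 58 s, if anything falls off the work surface, if the arm or the gripper's body presses on something with over 40 N, if the wrist force passes 120 N, or if a joint passes its speed limit or range.

### The arm

A 6-joint arm with a two-finger parallel gripper is mounted at the origin on a cart in front of the work surface, level with it; the furniture and walls round the work are solid. World frame = base frame: x ahead of the robot, y to its left, z up, the work surface at z = 0. Lengths are in m, angles in degrees, forces in N, time in s.
With the tool pointing down it reaches from about 0.25 to 0.725 m from the base axis. Payload 9.7 kg.
Tool frame: the origin (TCP) lies midway between the tips of the shut fingers; the grasp point (between the pads) lies 19 mm behind it (bot.pinch_z is the distance from the TCP to the grasp point, in m); z points along the fingers, y is the line along which they close (so a half turn about z gives the same grasp; the last joint's range is limited). The gripper opens to 85 mm and grips with 20 to 120 N. Pads are 22 mm wide; open, the fingers measure 114 mm over their backs; the gripper's body (76 mm by 85 mm) begins 54 mm behind the grasp point. The pads swing forward as they close: fully open they stand 13 mm farther back than shut.
Start: joints at [67.552, 4.979, 10.078, 95.1, 0, 90], TCP at [0.21, 0.508, 0.231] pointing down, gripper open.
Joint ranges: [-179.16, 179.16], [-48.56, 103.87], [-65.8, 70.77], [-126.05, 130.52], [-82.76, 87.17], [-180, 180]. Speed limits (degrees/s): [127.2, 127.2, 147.25, 180, 180, 180].

### API

Orientations are given as [roll, pitch, yaw] about the fixed x, y, z axes, in that order (R = Rz(yaw) Ry(pitch) Rx(roll)).
In Python, from workcell import sensors, camera, camera_params, ticket, bot gives the robot as it stands.
- The arm moves only by the shell command python3 -m jog 'ROWS' [FORCE]. ROWS is JSON, a list that holds one entry, the list of rows, each a list of 5 numbers: the shift along the world's x, y, z in units of 50 mm (1.0 is 50 mm), then the turn about the world's z in units of 5 degrees (1.0 is 5 degrees), then the opening, from 0 (shut) to 1 (fully open). In form: [[[tx, ty, tz, yaw, grip], ...]]. A call has 1 to 8 rows; each row shifts and turns the commanded pose from where the row before left it; what a row does not reach is not made up. A row lasts 1/10 s, in which the tool goes at most 50 mm and 8.59 degrees, less where a joint would pass 70% of its speed; a pose out of reach is approached as far as the arm can. A call is refused whole if a number of a shift passes 1 or a number of a turn 1, either way. A call with a gripper value outside its range is refused whole. The fingers move at their own pace and stop on an object; FORCE is the grip in N (left out, the last holds). Time passes only in rows, so rows that do not move let the fingers close. It gives the time, the measured TCP pose, the force, the opening and the grip force at its end, in the units of the state.
- sensors.get_obs(): the state, without advancing time (a new reading comes with each control period).
- camera(name): name is "scene" or "top"; returns the picture (400x640x3 uint8, blue, green, red); there is no depth.
- camera_params(name): a dict with "fx", "fy", "cx", "cy" (pixels), "T" (4x4, takes a point from camera to world coordinates). Camera axes: x right, y down, z forward; pixel columns grow to the right and rows downward; lengths in m; the calibration is good to about 2 mm. A picture is of the moment at which its call begins. camera_params takes no time and is no camera call.
- ticket.job_done(): hands the job in; it is judged then, once.
The state is a dict: "time": time; "q": joint angles; "qd": joint speeds; "joint_efforts": joint torques, N m; "ee_pos": TCP position; "tcp_rot": TCP orientation; "wrist_force": force on the tool from outside, world axes, zero at the start; "torque": the same for the moment, N m; "opening": finger opening in m; "grasp_force": force on a finger pad.
Only numpy, scipy, OpenCV 4.12 (cv2) and the standard library are available. Lean on these libraries where they do the work, as an engineer would, in place of code of your own. Each camera call takes 0.05 s, during which the arm holds its last target. There are 200 camera calls.

## Working session

There is one attempt and no reset: what is moved stays moved. The work goes in short steps, Python scripts to look and compute and a shell command to move; the robot and the scene stay as the last step left them, time stands still between calls to the robot, and variables do not carry over. Pictures are saved under pics/ and viewed, at most 10 in all, crops included, and the job is handed in when it is done.

```bash
mkdir -p pics; python3 - <<'E'
from workcell import sensors,camera,camera_params,bot
import cv2,numpy as np
for n in("scene","top"):
    im=camera(n);cv2.imwrite(f"pics/{n}0.png",im);p=camera_params(n);print(n,p["fx"],p["cx"],p["cy"],np.round(p["T"],3).tolist())
o=sensors.get_obs();print(o["time"],o["ee_pos"],o["tcp_rot"],o["opening"],bot.pinch_z)
E
```

```text
scene 378.610442818816 313.790707434573 194.74836103136045 [[-0.691, -0.284, 0.665, -0.045], [-0.723, 0.289, -0.628, 0.622], [-0.013, -0.914, -0.405, 0.387], [0.0, 0.0, 0.0, 1.0]]
top 425.48354327450846 313.4120763687627 200.13330614461606 [[0.128, -0.97, 0.208, 0.326], [-0.992, -0.125, 0.027, 0.102], [-0.0, -0.21, -0.978, 0.89], [0.0, 0.0, 0.0, 1.0]]
0.1 [0.20993108 0.50813855 0.23065558] [-1.79931570e+02 -1.29634495e-03  1.57551615e+02] 0.08498248939390424 0.0187
```

View pics/scene0.png

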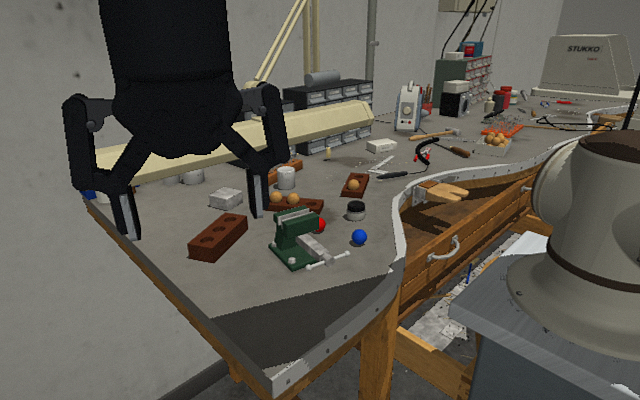

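View pics/top0.png

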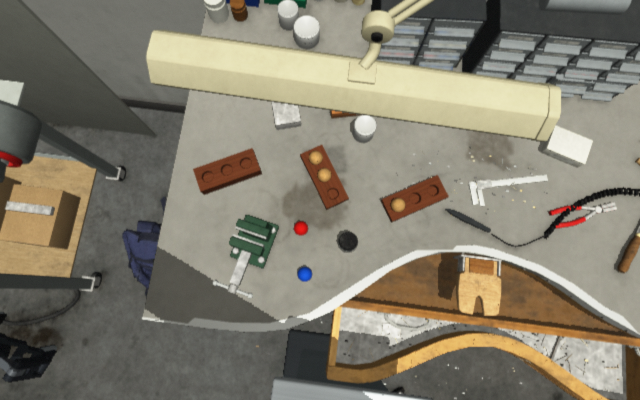

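The two views show these candidates, in top-view pixels:
- **Empty stack:** three empty wells at (228,170).
- **tray_fuller:** at (324,177), with balls at (316,158) and (324,175) and the vacant well at (333,194).
- **tray_single:** at (414,199), with its ball at (398,205).
- **Look-alikes to leave alone:** the red ball at (301,228) and blue ball at (305,273). There is also a brown object partly under the lamp at (345,112).

By the description I choose the ball at (398,205). Next I'll measure it and check it in a crop.

```bash
cat > h.py <<'E'
import cv2,numpy as np
from workcell import sensors,camera,camera_params
def ray(n,uv):
    p=camera_params(n);uv=np.atleast_2d(np.array(uv,float))
    d=np.c_[(uv[:,0]-p["cx"])/p["fx"],(uv[:,1]-p["cy"])/p["fy"],np.ones(len(uv))]
    T=np.array(p["T"]);return T[:3,3],d@T[:3,:3].T
def plane(n,uv,z):
    o,d=ray(n,uv);return o+d*((z-o[2])/d[:,2])[:,None]
def tri(a,b):  # two-view point; gap
    o1,d1=ray("scene",a);o2,d2=ray("top",b);d1,d2=d1[0],d2[0]
    s=np.linalg.lstsq(np.c_[d1,-d2],o2-o1,rcond=None)[0]
    return (o1+s[0]*d1+o2+s[1]*d2)/2,np.linalg.norm(o1+s[0]*d1-o2-s[1]*d2)
def proj(n,P):
    p=camera_params(n);T=np.array(p["T"]);c=(np.atleast_2d(P)-T[:3,3])@T[:3,:3]
    return np.c_[p["fx"]*c[:,0]/c[:,2]+p["cx"],p["fy"]*c[:,1]/c[:,2]+p["cy"]]
def blobs(im,lo,hi,amin):
    m=cv2.inRange(cv2.cvtColor(im,cv2.COLOR_BGR2HSV),lo,hi)
    m=cv2.morphologyEx(m,cv2.MORPH_CLOSE,np.ones((3,3)))
    return [c for c in cv2.findContours(m,cv2.RETR_EXTERNAL,cv2.CHAIN_APPROX_NONE)[0] if cv2.contourArea(c)>amin]
E
python3 - <<'E'
from h import *
np.set_printoptions(precision=4,suppress=True)
im=cv2.imread("pics/top0.png");hsv=cv2.cvtColor(im,cv2.COLOR_BGR2HSV)
for n,u,v in [("single top",435,195),("single side",425,214),("single well",415,197),("ball",398,205),("ball2",324,175),("bench",290,150),("stack top",215,180),("stack side",230,188)]:print(n,hsv[v,u])
cr=im[135:235,180:460];cv2.imwrite("pics/crop1.png",cv2.resize(cr,None,fx=2.85,fy=2.85,interpolation=cv2.INTER_CUBIC))
print("lamp end bottom",tri((368,120),(553,137)),tri((372,103),(558,90)))
print("vice top",tri((296,210),(272,218)))
E
```

```text
single top [  9 170  93]
single side [ 23  28 144]
single well [ 10 177 117]
ball [ 18 137 214]
ball2 [ 18 139 227]
bench [ 24  25 151]
stack top [  9 172 120]
stack side [ 25  28 163]
lamp end bottom (array([ 0.6782, -0.3099,  0.1205]), np.float64(0.018756105496443708)) (array([ 0.7142, -0.3101,  0.173 ]), np.float64(0.0580656877608217))
vice top (array([0.4543, 0.1996, 0.066 ]), np.float64(0.0021689644221689315))
```

View pics/crop1.png

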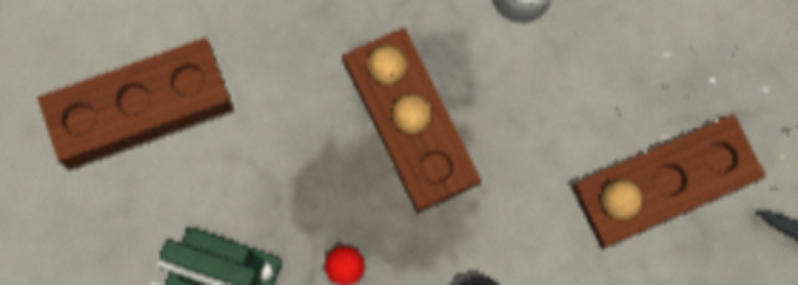

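The crop confirms the choice. The ball to move is at crop (622,200), the vacant well at (435,167), and the stack's top wells at (80,120), (134,99) and (188,80). Now the positions.

```bash
python3 - <<'E'
from h import *
np.set_printoptions(precision=4,suppress=True)
im=cv2.imread("pics/top0.png");hsv=cv2.cvtColor(im,cv2.COLOR_BGR2HSV)
for c in blobs(im,(13,90,110),(25,255,255),60):
    (u,v),r=cv2.minEnclosingCircle(c)
    if 140<v<230 and 185<u<460:
        m=cv2.moments(c);uv=(m["m10"]/m["m00"],m["m01"]/m["m00"]);print("ball",uv,r,plane("top",uv,.025)[0])
for V in (20,60,75,85):
  for c in blobs(im,(0,80,V),(25,255,255),500):
    x,y,w,h=cv2.boundingRect(c)
    if 135<y<230 and 185<x<460:
        z=.032 if x<280 else .016
        P=(plane("top",c[:,0,:],z)[:,:2]*1000).astype(np.float32)
        (cx,cy),(a,b),_=R=cv2.minAreaRect(P)
        B=cv2.boxPoints(R);e=[B[1]-B[0],B[2]-B[1]];l=max(e,key=np.linalg.norm)
        print(V,(cx,cy),sorted((a,b)),"long-axis",np.degrees(np.arctan2(l[1],l[0]))%180)
w=np.array([(80,120),(134,99),(188,80)])/2.85+[180,135]
print("stack wells",plane("top",w,.032))
print("fuller vacant",plane("top",(435/2.85+180,167/2.85+135),.016),"single wells",plane("top",np.array([(670,180),(722,157)])/2.85+[180,135],.016))
E
```

```text
ball (398.30750307503075, 204.62976629766297) 7.159010887145996 [ 0.523  -0.0506  0.025 ]
ball (324.21966794380586, 174.48020434227328) 7.003547191619873 [0.5676 0.1099 0.025 ]
ball (315.5777777777778, 157.15925925925927) 7.0891852378845215 [0.6031 0.1328 0.025 ]
20 (544.3810424804688, -84.39945983886719) [53.19367218017578, 134.98202514648438] long-axis 121.01097
20 (547.3187866210938, 312.77130126953125) [60.47989273071289, 132.150634765625] long-axis 117.92914
20 (566.5023803710938, 110.75440979003906) [53.432125091552734, 133.86477661132812] long-axis 32.594547
60 (544.3993530273438, -84.42988586425781) [53.19367218017578, 134.91102600097656] long-axis 121.01099
60 (547.3187866210938, 312.77130126953125) [60.47989273071289, 132.150634765625] long-axis 117.92914
60 (566.5023803710938, 110.75440979003906) [53.432125091552734, 133.86477661132812] long-axis 32.594547
75 (545.0006103515625, -85.43011474609375) [53.19367218017578, 132.5769500732422] long-axis 121.010994
75 (550.7440185546875, 314.58709716796875) [52.72642135620117, 132.150634765625] long-axis 117.92914
75 (566.5023803710938, 110.75440979003906) [53.432125091552734, 133.86477661132812] long-axis 32.594547
85 (545.0531005859375, -85.5174789428711) [53.19367218017578, 132.3730926513672] long-axis 121.01097
85 (551.0736083984375, 314.7618408203125) [51.98024368286133, 132.150634765625] long-axis 117.92913
85 (567.1072387695312, 110.43854522705078) [52.534759521484375, 133.2128448486328] long-axis 32.722866
stack wells [[0.5289 0.3496 0.032 ]
 [0.5498 0.3131 0.032 ]
 [0.5692 0.2761 0.032 ]]
fuller vacant [[0.531  0.0873 0.016 ]] single wells [[ 0.5435 -0.0859  0.016 ]
 [ 0.5658 -0.1228  0.016 ]]
```

Checks:
- **Sizes:** the rectangles come out at 52 x 132 mm, as given.
- **Vacant well:** two independent routes agree on (0.5315, 0.0875).
- **Ball:** (0.523, -0.051).
- **Stack centre:** (0.551, 0.314), long axis at 118°.
- **Tool yaws:** 121° for tray_single, 33° for tray_fuller.

Now I'll approach the ball.

```bash
python3 -m jog '[[[0.45,-0.8,-0.1,-0.9,0.6],[0.45,-0.8,-0.1,-0.9,0.6],[0.45,-0.8,-0.1,-0.9,0.6],[0.45,-0.8,-0.1,-0.9,0.6],[0.45,-0.8,-0.1,-0.9,0.6],[0.45,-0.8,-0.1,-0.9,0.6],[0.45,-0.8,-0.1,-0.9,0.6],[0.45,-0.8,-0.1,-0.9,0.6]]]' 25
python3 -m jog '[[[0.45,-0.8,-0.1,0,0.6],[0.45,-0.8,-0.1,0,0.6],[0.45,-0.8,-0.1,0,0.6],[0.45,-0.8,-0.1,0,0.6],[0.45,-0.8,-0.1,0,0.6],[0.4,-0.8,-0.1,0,0.6],[0,0,0,0,0.6],[0,0,0,0,0.6]]]'
```

```text
time: 0.9
ee_pos: [0.3904, 0.1865, 0.191]
tcp_rot: [180.0, -0.0, 121.4]
wrist_force: [1.6, -0.6, -0.0]
opening: 0.0513
grasp_force: 0.0
time: 1.7
ee_pos: [0.5222, -0.0525, 0.1605]
tcp_rot: [-179.9, -0.1, 121.4]
wrist_force: [0.1, -0.2, -0.0]
opening: 0.0514
grasp_force: 0.0
```

```bash
python3 -m jog '[[[0.02,0.04,-0.5,0,0.6],[0,0,-0.5,0,0.6],[0,0,-0.5,0,0.6],[0,0,-0.5,0,0.6],[0,0,-0.4,0,0.6],[0,0,-0.3,0,0.6],[0,0,-0.15,0,0.6],[0,0,0,0,0.6]]]' 
python3 - <<'E'
from h import *
a=camera("scene");b=camera("top");P=proj("scene",[.523,-.05,.025])[0].astype(int);Q=proj("top",[.523,-.05,.025])[0].astype(int);print(P,Q)
c=lambda i,p:cv2.resize(i[max(p[1]-45,0):max(p[1]-45,0)+90,p[0]-50:p[0]+50],(400,360),interpolation=cv2.INTER_CUBIC)
cv2.imwrite("pics/grasp1.png",np.hstack([c(a,P),c(b,Q)]))
E
```

```text
time: 2.5
ee_pos: [0.523, -0.0491, 0.0183]
tcp_rot: [-180.0, -0.0, 121.6]
wrist_force: [-0.5, 0.4, 0.4]
opening: 0.0515
grasp_force: 0.0
[353 184] [398 204]
```

View pics/grasp1.png

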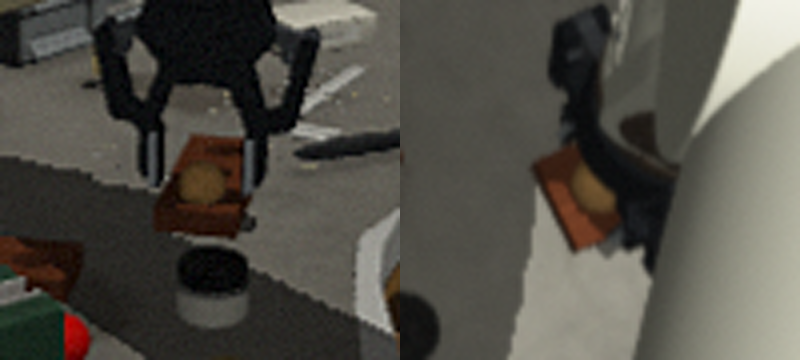

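The fingers straddle the ball, with tips at (153,190) and (255,190) and the ball at (203,183) in the left half. I'll close and lift.

```bash
python3 -m jog '[[[0,0,0,0,0.2],[0,0,0,0,0.2],[0,0,0,0,0.2],[0,0,0,0,0.2],[0,0,0,0,0.2],[0,0,0,0,0.2]]]' 25
python3 -m jog '[[[0,0,0.2,0,0.2],[0,0,0.4,0,0.2],[0,0,0.5,0,0.2],[0,0,0.5,0,0.2],[0,0,0.2,0,0.2]]]'
```

```text
time: 3.2
ee_pos: [0.5241, -0.0497, 0.0195]
tcp_rot: [179.9, 0.0, 121.5]
wrist_force: [0.8, 0.2, 6.4]
opening: 0.0278
grasp_force: 24.7
time: 3.7
ee_pos: [0.5242, -0.0498, 0.1114]
tcp_rot: [179.9, 0.1, 121.5]
wrist_force: [-0.0, -0.1, 0.1]
opening: 0.0274
grasp_force: 24.7
```

```bash
python3 - <<'E'
from h import *
a=camera("scene");P=proj("scene",[.524,-.05,.09])[0].astype(int);print(P)
cv2.imwrite("pics/held.png",cv2.resize(a[P[1]-40:P[1]+70,P[0]-60:P[0]+60],(600,550),interpolation=cv2.INTER_CUBIC))
E
```

```text
[353 159]
```

View pics/held.png

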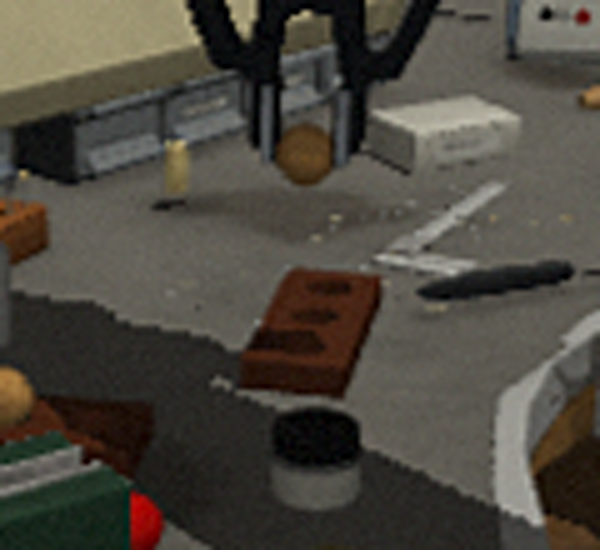

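The ball is held between the fingertips at crop (304,154), and its tray is empty and undisturbed. I'll carry it over the vacant well, turning to yaw 33°.

```bash
python3 -m jog '[[[0.02,0.3,0,-1,0.2],[0.02,0.3,0,-1,0.2],[0.02,0.3,0,-1,0.2],[0.02,0.3,0,-1,0.2],[0.02,0.3,0,-1,0.2],[0.02,0.3,0,-1,0.2],[0.02,0.3,0,-1,0.2],[0.01,0.3,0,-1,0.2]]]'
python3 -m jog '[[[0,0.3,0,-1,0.2],[0,0.04,0,-1,0.2],[0,0,0,-1,0.2],[0,0,0,-1,0.2],[0,0,0,-1,0.2],[0,0,0,-1,0.2],[0,0,0,-1,0.2],[0,0,0,-1,0.2]]]'
python3 -m jog '[[[0,0,-0.3,-1,0.2],[0,0,-0.3,-0.8,0.2],[0,0,-0.2,0,0.2],[0,0,0,0,0.2],[0,0,0,0,0.2]]]'
```

```text
time: 4.55
ee_pos: [0.5305, 0.0708, 0.1075]
tcp_rot: [-179.9, 0.0, 81.3]
wrist_force: [0.4, 1.0, -0.1]
opening: 0.0276
grasp_force: 24.7
time: 5.35
ee_pos: [0.5304, 0.0872, 0.1074]
tcp_rot: [-179.9, 0.1, 41.3]
wrist_force: [-0.4, 0.1, -0.5]
opening: 0.0277
grasp_force: 24.7
time: 5.85
ee_pos: [0.5308, 0.0873, 0.0686]
tcp_rot: [-180.0, 0.0, 32.6]
wrist_force: [0.5, 0.2, -0.8]
opening: 0.0277
grasp_force: 24.7
```

```bash
python3 -m jog '[[[0.01,0,-0.3,0,0.2],[0,0,-0.3,0,0.2],[0,0,-0.2,0,0.2],[0,0,-0.05,0,0.2],[0,0,-0.05,0,0.2],[0,0,0,0,0.2]]]'
python3 - <<'E'
from h import *
np.set_printoptions(precision=4,suppress=True)
a=camera("scene");b=camera("top")
for n,i in(("scene",a),("top",b)):
    for c in blobs(i,(13,90,60),(25,255,255),25):
        (u,v),r=cv2.minEnclosingCircle(c)
        e=proj(n,[.5316,.0874,.027])[0]
        if np.hypot(u-e[0],v-e[1])<60:print(n,(u,v),r,e,plane(n,(u,v),.026))
P=proj("scene",[.5316,.0874,.03])[0].astype(int)
cv2.imwrite("pics/place.png",cv2.resize(a[P[1]-60:P[1]+40,P[0]-60:P[0]+60],(600,500),interpolation=cv2.INTER_CUBIC))
E
```

```text
time: 6.45
ee_pos: [0.5315, 0.0873, 0.0237]
tcp_rot: [-180.0, 0.0, 32.6]
wrist_force: [0.1, -0.1, 1.1]
opening: 0.0276
grasp_force: 24.7
scene (292.6388854980469, 198.19444274902344) 6.05094051361084 [310.7035 199.3142] [[0.5674 0.111  0.026 ]]
scene (275.3214416503906, 196.5357208251953) 5.8644185066223145 [310.7035 199.3142] [[0.6034 0.1333 0.026 ]]
scene (263.5, 177.0) 16.800395965576172 [310.7035 199.3142] [[0.7254 0.0763 0.026 ]]
scene (290.0, 162.5) 9.65670394897461 [310.7035 199.3142] [[ 0.7645 -0.0489  0.026 ]]
scene (327.5, 151.61111450195312) 4.638236999511719 [310.7035 199.3142] [[ 0.7594 -0.2002  0.026 ]]
```

View pics/place.png

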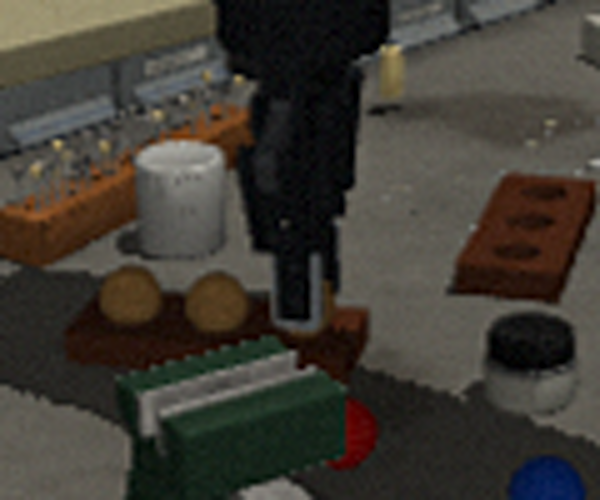

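The held ball is over the vacant end, with the finger at crop (298,300). The neighbouring balls agree between the two views to about 1 mm. I'll lower the last bit, open and rise.

```bash
python3 -m jog '[[[0,0,-0.03,0,0.2],[0,0,-0.02,0,0.2],[0,0,0,0,0.35],[0,0,0,0,0.45],[0,0,0,0,0.55],[0,0,0,0,0.55],[0,0,0,0,0.55]]]'
python3 -m jog '[[[0,0,0.2,0,0.55],[0,0,0.5,0,0.55],[0,0,1,0,0.6],[0,0,0.6,0,0.6],[0,0,0,0,0.6]]]'
python3 -m jog '[[[0,-0.6,0,1,0.8],[0,-0.6,0,1,1],[0,-0.6,0,1,1],[0,-0.6,0,1,1],[0,-0.6,0,1,1],[0.1,-0.45,0,1,1],[0.1,0,0,1,1],[0.1,0,0,1,1]]]'
python3 - <<'E'
from h import *
np.set_printoptions(precision=4,suppress=True)
a=camera("scene");b=camera("top")
for n,i in(("scene",a),("top",b)):
    for c in blobs(i,(13,90,60),(25,255,255),25):
        (u,v),r=cv2.minEnclosingCircle(c)
        e=proj(n,[.567,.11,.025])[0]
        if np.hypot(u-e[0],v-e[1])<40 and r<9:print(n,(u,v),r,plane(n,(u,v),.025))
cv2.imwrite("pics/after.png",np.hstack([cv2.resize(i[140:240,s:s+120],(400,333),interpolation=cv2.INTER_CUBIC) for i,s in((a,250),(b,290))]))
E
```

```text
time: 7.25
ee_pos: [0.5315, 0.0873, 0.0213]
tcp_rot: [180.0, -0.0, 32.5]
wrist_force: [-0.2, 0.2, 0.5]
opening: 0.0468
grasp_force: 0.0
time: 7.75
ee_pos: [0.5336, 0.0877, 0.1422]
tcp_rot: [179.8, -0.4, 32.6]
wrist_force: [0.8, -0.1, 0.4]
opening: 0.0515
grasp_force: 0.0
time: 8.55
ee_pos: [0.5464, -0.0861, 0.1361]
tcp_rot: [-180.0, 0.0, 72.7]
wrist_force: [-0.4, 0.6, 0.6]
opening: 0.0856
grasp_force: 0.0
scene (310.97369384765625, 199.3947296142578) 6.185698986053467 [[0.534  0.0843 0.025 ]]
scene (293.0, 198.0) 6.324655532836914 [[0.5694 0.1082 0.025 ]]
scene (275.9166564941406, 196.5) 6.103957176208496 [[0.6044 0.1308 0.025 ]]
top (333.0, 192.17857360839844) 7.452070236206055 [[0.532 0.087 0.025]]
top (324.0, 174.5) 7.159010887145996 [[0.5675 0.1104 0.025 ]]
top (315.28570556640625, 157.2857208251953) 7.0927910804748535 [[0.6028 0.1334 0.025 ]]
```

View pics/after.png

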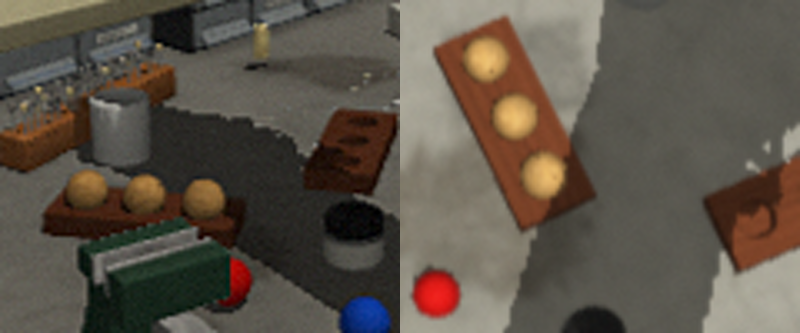

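All three balls sit evenly in tray_fuller, at right-half pixels (486,60), (515,116) and (544,176), and the tray hasn't moved. Next I'll turn to yaw 121° above the emptied tray and go down.

```bash
python3 -m jog '[[[-0.03,0,0,1,1],[0,0,0,1,1],[0,0,0,1,1],[0,0,0,1,1],[0,0,0,1,1],[0,0,0,1,1],[0,0,0,1,1],[0,0,0,1,1]]]' 40
python3 -m jog '[[[0,0,-0.3,1,1],[0,0,-0.4,0.7,1],[0,0,-0.5,0,1],[0,0,-0.5,0,1],[0,0,0,0,1]]]'
python3 -m jog '[[[0,0,-0.4,0,1],[0,0,-0.3,0,1],[0,0,-0.15,0,1],[0,0,-0.1,0,1],[0,0,0,0,1],[0,0,0,0,1]]]'
```

```text
time: 9.45
ee_pos: [0.5447, -0.0849, 0.1362]
tcp_rot: [-180.0, -0.0, 112.6]
wrist_force: [0.6, 0.3, -0.3]
opening: 0.0853
grasp_force: 0.0
time: 9.95
ee_pos: [0.5427, -0.0846, 0.0479]
tcp_rot: [-179.7, -0.2, 120.9]
wrist_force: [0.6, -0.2, -0.2]
opening: 0.0853
grasp_force: 0.0
time: 10.55
ee_pos: [0.5453, -0.0852, 0.0044]
tcp_rot: [180.0, 0.0, 121.0]
wrist_force: [0.7, -0.5, 0.2]
opening: 0.0852
grasp_force: 0.0
```

```bash
python3 -m jog '[[[0,0,0,0,0.75],[0,0,0,0,0.65],[0,0,0,0,0.6],[0,0,0,0,0.5],[0,0,0,0,0.5],[0,0,0,0,0.5],[0,0,0,0,0.5],[0,0,0,0,0.5]]]' 40
python3 -m jog '[[[0,0,0.2,0,0.5],[0,0,0.3,0,0.5],[0,0,0.5,0,0.5],[0,0,0.7,0,0.5],[0,0,0.3,0,0.5],[0,0,0,0,0.5]]]'
```

```text
time: 11.35
ee_pos: [0.5454, -0.0852, 0.0045]
tcp_rot: [180.0, 0.0, 121.0]
wrist_force: [-1.4, -0.2, 5.8]
opening: 0.0507
grasp_force: 41.9
time: 11.95
ee_pos: [0.5465, -0.0854, 0.1068]
tcp_rot: [179.8, 0.2, 121.1]
wrist_force: [0.3, 0.2, -1.2]
opening: 0.0508
grasp_force: 42.1
```

```bash
python3 -m jog '[[[0.01,0.3,0.05,-0.1,0.5],[0.01,0.6,0.05,-0.1,0.5],[0.01,0.8,0,-0.1,0.5],[0.01,0.8,0,-0.1,0.5],[0.01,0.8,0,-0.1,0.5],[0.01,0.8,0,-0.1,0.5],[0.01,0.8,0,0,0.5],[0.01,0.8,0,0,0.5]]]'
python3 -m jog '[[[0.01,0.8,0,0,0.5],[0,0.8,0,0,0.5],[0,0.5,0,0,0.5],[0,0.2,0,0,0.5],[0,0,0,0,0.5],[0,0,0,0,0.5]]]'
```

```text
time: 12.75
ee_pos: [0.5482, 0.2013, 0.1071]
tcp_rot: [-179.9, -0.0, 118.1]
wrist_force: [0.4, -0.9, -1.7]
opening: 0.0506
grasp_force: 42.1
time: 13.35
ee_pos: [0.5493, 0.3138, 0.108]
tcp_rot: [-179.9, 0.0, 118.0]
wrist_force: [-0.1, -1.0, -1.0]
opening: 0.0504
grasp_force: 42.1
```

```bash
python3 -m jog '[[[0.03,0,-0.4,0,0.5],[0,0,-0.4,0,0.5],[0,0,-0.3,0,0.5],[0,0,-0.2,0,0.5],[0,0,0,0,0.5],[0,0,0,0,0.5]]]'
python3 - <<'E'
from h import *
a=camera("scene");b=camera("top")
cv2.imwrite("pics/stk_a.png",a);cv2.imwrite("pics/stk_b.png",b)
P=proj("scene",[.551,.314,.03])[0].astype(int);Q=proj("top",[.551,.314,.03])[0].astype(int);print(P,Q)
c=lambda i,p:cv2.resize(i[p[1]-50:p[1]+40,p[0]-50:p[0]+50],(400,360),interpolation=cv2.INTER_CUBIC)
cv2.imwrite("pics/stk.png",np.hstack([c(a,P),c(b,Q)]))
E
```

```text
time: 13.95
ee_pos: [0.5512, 0.3146, 0.0443]
tcp_rot: [180.0, 0.0, 118.0]
wrist_force: [1.0, -0.6, -1.2]
opening: 0.051
grasp_force: 42.1
[218 229] [226 169]
```

View pics/stk.png

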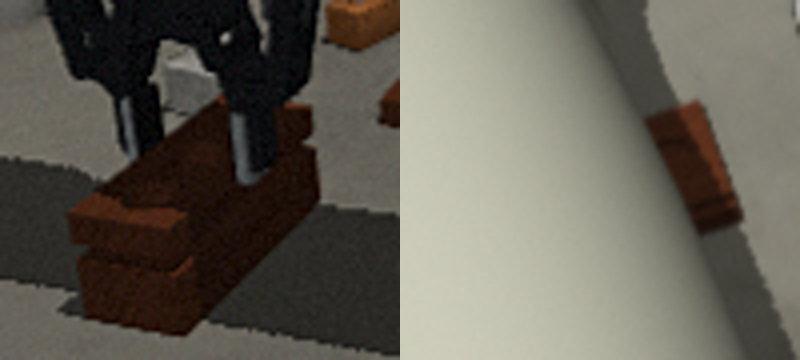

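The scene crop shows the held tray flat, just above the pile, with its front edge at (70–188, 220) and the pile's front top edge at (78–197, 265). I'll compare the vertical corner edges numerically with what a square stack would give.

```bash
python3 - <<'E'
from h import *
np.set_printoptions(precision=2,suppress=True)
a=cv2.imread("pics/stk_a.png");s=cv2.cvtColor(cv2.GaussianBlur(a,(3,3),0),cv2.COLOR_BGR2HSV)[:,:,1].astype(float)
def cr(r,c0,c1,th=95):  # first crossing from c0 to c1
    st=1 if c1>c0 else -1
    for c in range(c0,c1,st):
        if s[r,c]<th<=s[r,c+st]:return c+st*(th-s[r,c])/(s[r,c+st]-s[r,c])
def corner(x,y,sx,sy,yaw,z):
    t=np.radians(yaw);L=np.array([np.cos(t),np.sin(t)]);S=np.array([L[1],-L[0]])
    p=np.array([x,y])+sx*.026*S+sy*.066*L;return proj("scene",[p[0],p[1],z])[0]
cs={(i,j):corner(.551,.314,i,j,118,.03) for i in(1,-1) for j in(1,-1)};print(cs)
l=min(cs,key=lambda k:cs[k][0]);r=max(cs,key=lambda k:cs[k][0])
for nm,z0,z1 in(("pile",.002,.030),("held",.042,.054)):
    for side,k,c0,c1 in(("L",l,170,215),("R",r,262,225)):
        A=corner(.551,.314,*k,118,z0);B=corner(.551,.314,*k,118,z1)
        print(nm,side,k,A,B,[(v,round(x-np.interp(v,[B[1],A[1]],[B[0],A[0]]),2)) for v in range(int(B[1]),int(A[1])+2) if (x:=cr(v,c0,c1)) is not None])
E
```

```text
{(1, 1): array([186.79, 244.63]), (1, -1): array([224.59, 213.2 ]), (-1, 1): array([211.83, 249.16]), (-1, -1): array([246.71, 216.46])}
pile L (1, 1) [189.06 257.74] [186.79 244.63] [(244, np.float64(-0.31)), (245, np.float64(-0.17)), (246, np.float64(-0.06)), (247, np.float64(-0.13)), (248, np.float64(-0.2)), (249, np.float64(-0.21)), (250, np.float64(-0.02)), (251, np.float64(0.14)), (252, np.float64(0.03)), (253, np.float64(-0.11)), (254, np.float64(-0.23)), (255, np.float64(-0.19)), (256, np.float64(-0.1)), (257, np.float64(-0.04)), (258, np.float64(0.6))]
pile R (-1, -1) [247.84 228.34] [246.71 216.46] [(216, np.float64(-0.85)), (217, np.float64(-0.42)), (218, np.float64(-0.4)), (219, np.float64(-0.41)), (220, np.float64(-0.43)), (221, np.float64(-0.44)), (222, np.float64(-0.44)), (223, np.float64(-0.53)), (224, np.float64(-0.52)), (225, np.float64(-0.37)), (226, np.float64(-0.32)), (227, np.float64(-0.34)), (228, np.float64(-0.64)), (229, np.float64(-1.01))]
held L (1, 1) [185.79 238.88] [184.78 233.04] [(233, np.float64(-0.4)), (234, np.float64(-0.41)), (235, np.float64(-0.49)), (236, np.float64(-0.51)), (237, np.float64(-0.46)), (238, np.float64(-0.41)), (239, np.float64(-0.22))]
held R (-1, -1) [246.21 211.26] [245.71 206.  ] [(206, np.float64(-0.36)), (207, np.float64(-0.4)), (208, np.float64(-0.41)), (209, np.float64(-0.37)), (210, np.float64(-0.35)), (211, np.float64(-0.51)), (212, np.float64(-1.08))]
```

The held tray matches the pile's corner edges to within 0.4 px, which is under 1 mm. I'll lower it to contact.

```bash
python3 -m jog '[[[0,0,-0.05,0,0.5],[0,0,-0.05,0,0.5],[0,0,-0.03,0,0.5],[0,0,-0.02,0,0.5],[0,0,0,0,0.5],[0,0,0,0,0.5]]]'
```

```text
time: 14.65
ee_pos: [0.551, 0.3149, 0.0366]
tcp_rot: [180.0, -0.0, 118.1]
wrist_force: [-2.3, -0.7, 3.0]
opening: 0.0509
grasp_force: 42.5
```

Contact at the expected height, with a 3 N push up. I'll open slowly, rise and check.

```bash
python3 -m jog '[[[0,0,0,0,0.6],[0,0,0,0,0.65],[0,0,0,0,0.75],[0,0,0,0,0.85],[0,0,0,0,0.95],[0,0,0,0,1],[0,0,0,0,1],[0,0,0,0,1]]]'
python3 -m jog '[[[0,0,0.2,0,1],[0,0,0.5,0,1],[0,0,0.8,0,1],[0,0,0.8,0,1],[-0.3,0,0.5,0,1],[-0.5,0.2,0.2,0,1],[-0.6,0.5,0,0,1],[-0.6,0.6,0,0,1]]]'
python3 -m jog '[[[-0.6,0.6,0,0,1],[-0.6,0.6,0,0,1],[-0.6,0.5,0,0,1],[-0.6,0.4,0,0,1],[-0.6,0.2,0,0,1],[-0.6,0,0,0,1],[0,0,0,0,1],[0,0,0,0,1]]]'
python3 - <<'E'
from h import *
np.set_printoptions(precision=2,suppress=True)
a=camera("scene");b=camera("top")
for c in blobs(b,(0,80,85),(25,255,255),500):
    x,y,w,h=cv2.boundingRect(c)
    if 125<y<230 and 170<x<460:
        z=.048 if x<280 else .016
        R=cv2.minAreaRect((plane("top",c[:,0,:],z)[:,:2]*1000).astype(np.float32))
        B=cv2.boxPoints(R);l=max([B[1]-B[0],B[2]-B[1]],key=np.linalg.norm);print(R[:2],np.degrees(np.arctan2(l[1],l[0]))%180)
cv2.imwrite("pics/final.png",np.hstack([cv2.resize(a[165:270,170:290],(400,350),interpolation=cv2.INTER_CUBIC),cv2.resize(b[125:245,185:322],(400,350),interpolation=cv2.INTER_CUBIC)]))
E
```

```text
time: 15.45
ee_pos: [0.551, 0.3148, 0.0363]
tcp_rot: [180.0, 0.0, 118.1]
wrist_force: [0.3, 0.6, 0.0]
opening: 0.0852
grasp_force: 0.0
time: 16.25
ee_pos: [0.4505, 0.3799, 0.188]
tcp_rot: [179.9, -0.0, 117.9]
wrist_force: [1.0, 0.8, 0.0]
opening: 0.0853
grasp_force: 0.0
time: 17.05
ee_pos: [0.2706, 0.4951, 0.1872]
tcp_rot: [179.9, -0.0, 118.1]
wrist_force: [0.0, -0.5, 0.6]
opening: 0.0852
grasp_force: 0.0
((551.4277954101562, 315.202880859375), (52.106624603271484, 132.5775146484375)) 117.80095
((567.0365600585938, 110.5630874633789), (133.17086791992188, 52.534297943115234)) 32.594513
```

View pics/final.png

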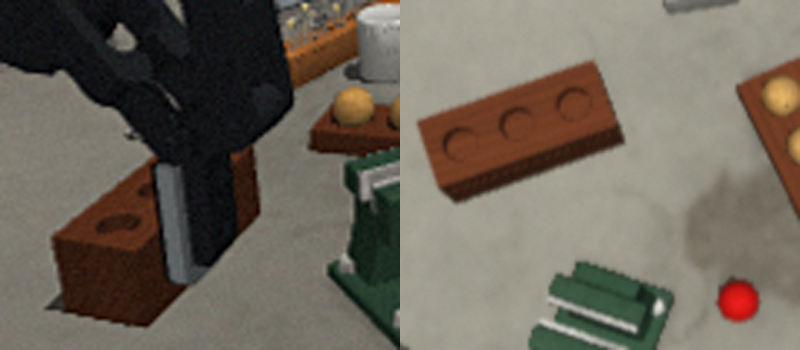

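The pile of three is flush in both views: its faces are straight, the front corner is at left-half (58,235) and the top face at right-half (520,115). The top tray's centre is at (551.4, 315.2) mm, about 1 mm from where the pile was, with yaw 117.8°. tray_fuller has not moved.

```bash
python3 -c "
from workcell import ticket;print(ticket.job_done())"
```

```text
the job is handed in; nothing more can be done
None
```

The job is handed in at about 17 s of the 58 s allowed: the single ball is in the vacant well, so tray_fuller holds three, and the emptied tray lies flat and square on the pile, within about 1 mm.

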